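Hold the label feeder on its longest feed

TASK

Set the label feeder running for the honey jars: fold its stiff blue cover up until it stands straight up (not laid back), then turn the dial underneath clockwise past its first two clicks to the third one, marked with three orange dots, and not on to the stop beyond it. The dial springs back if let go, so hold it at the third click for at least two seconds and finish with the gripper still holding it there, cover still upright. Leave the other things on the counter where they are.

Things in the scene. Friction and masses are not known exactly. Their poses are not given: they have to be found in the camera images.
- label_feeder: Grey label feeder, 150 x 150 mm, fixed to the counter; origin at the centre of its underside, x to its rear, y to its left, z up. Its flat deck is 62 mm above the counter. The dial's upright axis is 20 mm in front of the origin (x = -20 mm). A hinge rail (12 mm thick, 120 mm wide, its top 96 mm above the counter) runs along the rear edge of the deck.
- cover (a joint): Angle of the blue cover in rad: 0 lying level towards the front over the dial, 1.57 standing straight up, 2.4 laid far back (limit). It starts leaning over the dial at about 0.85 to 1.1. The hinge is stiff (0.2 N m friction) and the cover stays where it is left.
- cover_hinge (a point): Middle of the cover's hinge axis, 102 mm above the counter, 70 mm behind the feeder's origin; the axis runs along the feeder's y.
- cover_panel: Blue cover panel, 104 mm wide, 5 mm thick, reaching 92 mm from the hinge, with an orange tab (45 mm wide, 6 mm thick) in the middle of its free edge, out to 117 mm from the hinge. Origin on the hinge axis; its -x axis points along the panel to the tab, z is the normal (up when the cover lies level).
- cover_tab (a point): Where to pinch the cover: middle of the orange tab, 105 mm from the hinge axis; pinch across its 6 mm thickness.
- dial (a joint): Angle of the dial in rad, growing clockwise as seen from above: 0 home, clicks (detents) at 0.4, 0.8 and 1.2, stop at 1.45. Turning takes 0.1 N m at home rising to about 0.16 N m at the third click, and about 0.05 N m more to get over each of the bumps at 0.2, 0.6 and 1.0; released, it springs all the way home.
- dial_handle: Blue bar of the dial, 48 mm long, 12 mm wide, from 6 to 32 mm above the deck, with a white line at its pointing end, on a white disc 56 mm across and 6 mm high. Origin on the dial's axis at deck height; x along the bar to the pointing end, z up. At home the pointer points 0.6 rad beyond straight towards the front (counter-clockwise from above); at the third click 0.6 rad to the other side.
- third_mark (a point): The three orange dots on the deck, 41 mm from the dial's axis, to which the pointer points at the third click. White marks before it, going clockwise: a dash at home, one dot at the first click, two dots at the second.
- dial_grip (a point): Where to grip the dial: on its axis, in the bar, 22 mm above the deck (10 mm below the bar's top).
- jar: Bystander: honey jar with orange lid, 83 mm wide, 123 mm tall; origin at the centre of its underside.
- bottle: Bystander: small brown bottle with a pale cap, 42 mm wide, 121 mm tall; origin at the centre of its underside.
- calculator_1: Bystander: black calculator, 120 x 74 x 15 mm; origin at the centre of its underside.
- brass_weight: Bystander: brass scale weight, 29 mm wide, 45 mm tall; origin at the centre of its underside.
- stamp: Bystander: wooden rubber stamp, 29 x 40 x 68 mm, standing upright; origin at the centre of its underside.
- soap: Bystander: wrapped white soap, 48 x 49 x 26 mm; origin at the centre of its underside.

How it is judged (in metres and radians):
On the way, in this order (a step that is already met when the one before it is completed fails the run):
1. the cover stands upright (1.37 to 1.77 rad) with the dial still at home (value of joint cover between 1.37 and 1.77 rad and value of joint dial below 0.15 rad), for 0.2 s.
2. the gripper holds the dial at the third click (1.05 to 1.35 rad) for two seconds, cover upright (value of joint dial between 1.05 and 1.35 rad and value of joint cover between 1.37 and 1.77 rad and contact force between the fingers and dial_handle above 0.5 N), for 2 s.
At the end, for the whole second after the job is handed in: The gripper is still holding the dial (contact over 0.5 N) at rest at the third click (1.2 rad, within 0.15), and the cover stands upright (1.57 rad, within 0.2) (all of step 2 and velocity of joint dial between -0.1 and 0.1 rad/s); the arm keeps its last pose, push and grip.
It fails at once if a bystander (jar, bottle, calculator, brass weight, stamp or soap) is pushed more than 25 mm from its place (distance of any of jar, bottle, calculator_1, brass_weight, stamp, soap from where it was at the start of the episode above 0.025 m).
It also fails if it takes over 51 s, if anything falls off the work surface, if the arm or the gripper's body presses on something with over 40 N, if the wrist force passes 120 N, or if a joint passes its speed limit or range.

ROBOT

A 7-joint arm with a two-finger parallel gripper is mounted at the origin on a cart in front of the work surface, level with it; the furniture and walls round the work are solid. World frame = base frame: x ahead of the robot, y to its left, z up, the work surface at z = 0. Lengths are in m, angles in degrees, forces in N, time in s.
With the tool pointing down it reaches from about 0.425 to 0.875 m from the base axis. Payload 4.7 kg.
Tool frame: the origin (TCP) lies between the finger pads; the fingertips stand 8 mm ahead of it and the grasp point (between the pads) lies 11 mm behind it (env.tip_extent is the distance from the TCP to the fingertips, in m); z points along the fingers, y is the line along which they close (so a half turn about z gives the same grasp; the last joint's range is limited). The gripper opens to 87 mm and grips with 3 to 60 N. Pads are 19 mm wide; open, the fingers measure 117 mm over their backs; the gripper's body (75 mm by 190 mm) begins 51 mm behind the grasp point.
Start: joints at [-70.124, 18.392, -4.016, 83.108, 1.295, 78.541, -3.26], TCP at [0.212, 0.614, 0.231] pointing down, gripper open.
Joint ranges: [-163.93, 163.93], [-17.29, 119.83], [-79.2, 71.16], [3.27, 140.29], [-89.18, 269.18], [5.43, 117.66], [-154.24, 154.24]. Speed limits (degrees/s): [147.25, 147.25, 180, 180, 180, 180, 180].

INTERFACE

Orientations are given as [roll, pitch, yaw] about the fixed x, y, z axes, in that order (R = Rz(yaw) Ry(pitch) Rx(roll)).
In Python, from cell import sensors, vision, workorder, env gives the robot as it stands.
- The arm moves only by the tool drive_tool, never from a script. Its argument "moves" is a list of rows, each an object of numbers: "x", "y", "z": the shift along the tool's x, y, z in mm; "rx", "ry", "rz": the turn, a rotation vector about the tool's x, y, z in rad; "fingers": the closure, from -1 (fully open) to 1 (shut). In form: [{"x": .., "y": .., "z": .., "rx": .., "ry": .., "rz": .., "fingers": ..}, ...]. A call has 1 to 20 rows; each row is the pose to reach, as a shift and turn from the pose commanded when the call began, along the tool's axes at that moment; what a row does not reach only later rows make up. A row lasts 1/8 s, in which the tool goes at most 62.5 mm and 10.7 degrees, less where a joint would pass 70% of its speed; a pose out of reach is approached as far as the arm can. A call with a gripper value outside its range is refused whole. The fingers move at their own pace and stop on an object; "force" is the grip in N (left out, the last holds). Time passes only in rows, so rows that repeat a pose let the fingers close. It gives the time, the measured TCP pose, the force, the opening and the grip force at its end, in the units of the state.
- sensors.get_obs(): the state, without advancing time (a new reading comes with each control period).
- vision.read_camera(name): name is "scene" or "side" or "wrist"; returns a dict with "image" (480x640x3 uint8, red, green, blue), "fx", "fy", "cx", "cy" (pixels), "k1" (the pictures are not rectified: a ray, as slopes to the right and down, at radius r is drawn at 1 + k1 r^2 times it, then the intrinsics apply), "R" (3x3) and "t" (3): a world point X has camera coordinates R X + t. Camera axes: x right, y down, z forward; pixel columns grow to the right and rows downward; lengths in m; the calibration is good to about 2 mm. A picture is of the moment at which its call begins. There is no depth.
- workorder.sign_off(): hands the job in; it is judged then, once.
The state is a dict: "time_s": time; "qpos": joint angles; "joint_velocities": joint speeds; "effort": joint torques, N m; "tool_pos": TCP position; "tool_rot": TCP orientation; "force": force on the tool from outside, world axes, zero at the start; "wrist_torque": the same for the moment, N m; "grip_width": finger opening in m; "grasp_force": force on a finger pad.
Only numpy, scipy, OpenCV 4.12 (cv2) and the standard library are available. Lean on these libraries where they do the work, as an engineer would, in place of code of your own. Each camera call takes 0.05 s, during which the arm holds its last target. There are 200 camera calls.

## Working session

There is one attempt and no reset: what is moved stays moved. The work goes in short steps, Python scripts to look and compute and a tool call to move; the robot and the scene stay as the last step left them, time stands still between calls to the robot, and variables do not carry over. Pictures are saved under pics/ and viewed, at most 10 in all, crops included, and the job is handed in when it is done.

Besides the shell and the picture viewer there is one more tool, called as name(argument=value, ...), one argument or row to a line, values as JSON. drive_tool: Moves the arm, as the interface text tells. Its arguments: {"type":"object","properties":{"moves":{"type":"array"},"force":{"type":"number"}},"required":["moves"]}

```bash
mkdir -p pics; ls
python3 - <<'E'
from cell import sensors, vision, env
import cv2
print(sensors.get_obs(), env.tip_extent)
for n in("scene","side"):
    c=vision.read_camera(n); cv2.imwrite(f"pics/{n}0.png",c["image"][:,:,::-1]); print(n,c["R"],c["t"],c["fx"],c["k1"])
E
```

```text
pics
{'time_s': 0.0, 'qpos': array([-70.12558811,  18.44106677,  -4.01635967,  83.17612919,
         1.29316273,  78.53977874,  -3.2600527 ]), 'joint_velocities': array([ 0.08209119,  0.04165428, -0.01382989, -0.04216861,  0.03291352,
       -0.13994013, -0.0485103 ]), 'effort': array([-1.26451181e-03, -4.91286635e+01, -4.04450800e-01, -3.12524414e+01,
       -6.38622791e-02,  4.38528636e-02,  1.78312166e-04]), 'tool_pos': array([0.21218337, 0.61381652, 0.22942809]), 'tool_rot': array([-1.79888171e+02,  3.68293480e-03,  1.60935735e+02]), 'force': array([-0.00788536,  0.14085835, -0.56896041]), 'wrist_torque': array([-0.01319802,  0.02276742, -0.00034193]), 'grasp_force': 0.0, 'grip_width': 0.08717873308582963} 0.008
scene [[ 0.85038083 -0.525957   -0.01488924]
 [-0.41073298 -0.64586552 -0.64354964]
 [ 0.32886299  0.55337778 -0.76525954]] [-0.49839508  0.30070403  1.20657928] 436.98906480321426 -0.06988152506400229
side [[ 0.97955575 -0.20055362 -0.01577254]
 [-0.12298618 -0.53495858 -0.83587901]
 [ 0.1592009   0.8207299  -0.54868708]] [-0.54618113  0.15828065  1.33952604] 504.1880295813989 -0.07295356423379176
```

View pics/scene0.png

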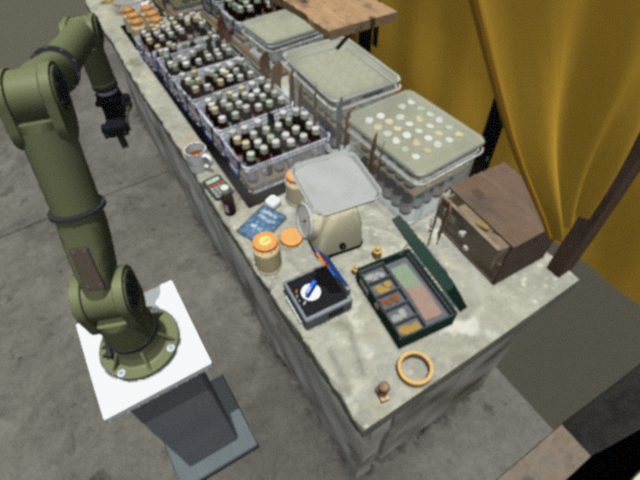

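View pics/side0.png

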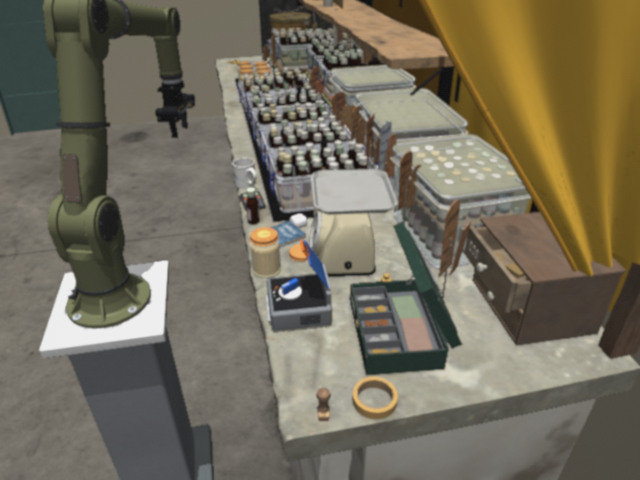

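The scene view has the feeder at about (317,293), the tilted cover at (330,268) and the jar at (266,252). The side view has the feeder at (300,300) and the jar at (265,250). I'll enlarge both.

Run:
```python
import cv2,numpy as np
a=cv2.imread("pics/scene0.png")[225:335,245:365]; b=cv2.imread("pics/side0.png")[225:335,240:345]
r=lambda i:cv2.resize(i,None,fx=5,fy=5,interpolation=cv2.INTER_CUBIC)
cv2.imwrite("pics/c1.png",r(a));cv2.imwrite("pics/c2.png",r(b))
```

```text
(no output)
```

View pics/c1.png

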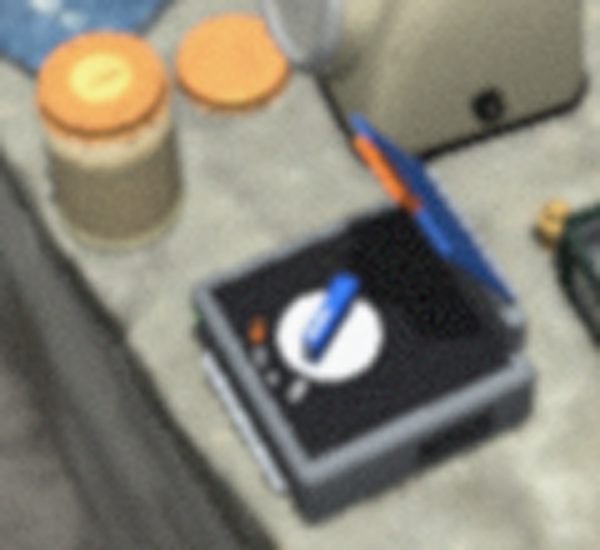

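View pics/c2.png

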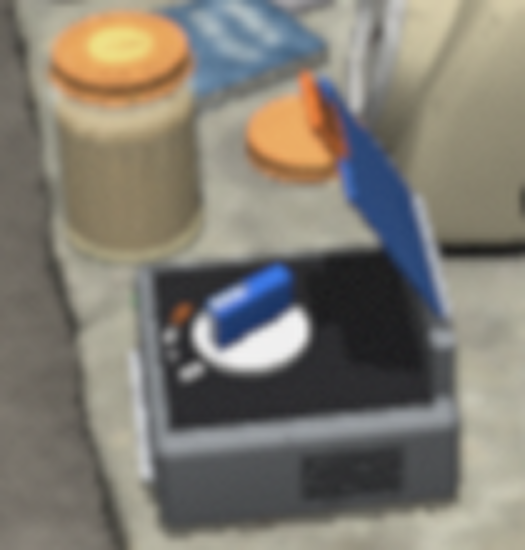

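Scene crop: deck corners are at (197,293), (305,475) and (533,370), the disc at (330,335), and the orange and home marks at (257,330) and (298,391). The cover's free-left corner is at (355,118) and its right hinge end at (512,298). Side crop: cover corners are at (325,80), (350,200) and (442,312), the disc at (252,330). I'll fit the pose to these.

```bash
cat > h.py <<'E'
import numpy as np, cv2
from cell import vision, sensors
from scipy.optimize import least_squares
from scipy.spatial.transform import Rotation as Ro
def proj(c,X):
    p=np.atleast_2d(X)@np.array(c["R"]).T+np.array(c["t"]); s=p[:,:2]/p[:,2:]
    s=s*(1+c["k1"]*(s**2).sum(1,keepdims=True))
    return s*[c["fx"],c["fy"]]+[c["cx"],c["cy"]]
def W(q,P):  # feeder->world
    c,s=np.cos(q[2]),np.sin(q[2]); P=np.atleast_2d(P).astype(float)
    return np.c_[q[0]+c*P[:,0]-s*P[:,1], q[1]+s*P[:,0]+c*P[:,1], P[:,2]]
def cov(a,r,y,n=0): # point on cover, r from hinge, n along panel normal
    return [.07-.0+(-r*np.cos(a))+n*np.sin(a)*1, y, .102+r*np.sin(a)+n*np.cos(a)]
def mark(a): # a rad ccw from above beyond front
    return [-.02-.041*np.cos(a), -.041*np.sin(a), .062]
E
cat > fit.py <<'E'
from h import *
C={n:vision.read_camera(n) for n in("scene","side")}
off={"scene":(245,225),"side":(240,225)}
def model(q):
    return {"scene":[([-.075,.075,.062],197,293),([-.075,-.075,.062],305,475),([.075,-.075,.062],533,370),([-.02,0,.068],330,335),
      (mark(-.6),257,330),(mark(.6),298,391),(cov(q[3],.092,.052),355,118),(cov(q[3],0,-.052),512,298)],
     "side":[([-.075,.075,.062],140,268),([-.075,-.075,.062],163,440),([.075,-.075,.062],455,408),([-.02,0,.068],252,330),
      (mark(-.6),182,313),(mark(.6),190,373),(cov(q[3],.092,.052),325,80),(cov(q[3],.092,-.052),350,200),(cov(q[3],0,-.052),442,312),(cov(q[3],.117,.0225),302,75)]}
def res(q,f=0):
    o=[]
    for n,l in model(q).items():
        P=W(q,[a[0] for a in l]); uv=np.array([a[1:] for a in l])/5+off[n]-.4
        o.append(proj(C[n],P)-uv)
    return np.vstack(o).ravel() if not f else o
best=min((least_squares(res,[.5,-.05,y,1.],loss="soft_l1") for y in(-.6,0,.6)),key=lambda r:r.cost)
print(best.x,best.cost);print([np.round(o,1).tolist() for o in res(best.x,1)])
# jar: centre of lid top z=.123
def rj(p,z=.123): return np.r_[proj(C["scene"],[*p,z])[0]-np.array([102,80])/5-off["scene"]+.4, proj(C["side"],[*p,z])[0]-np.array([120,47])/5-off["side"]+.4]
print("jar",least_squares(rj,[.5,.1]).x)
E
python3 fit.py
```

```text
[ 0.4914227  -0.1489801  -0.06828702  1.03554003] 17.208919951151678
[[[-1.8, -2.8], [0.0, 1.5], [2.4, -0.2], [0.4, -0.7], [0.7, 0.2], [-0.2, 0.4], [-0.4, -0.7], [1.5, 0.9]], [[-1.0, -2.4], [-1.9, 1.1], [2.2, 1.2], [0.2, -0.8], [0.1, 0.1], [-0.1, -0.3], [-0.9, -1.5], [-0.5, -1.0], [1.2, 1.6], [-0.3, -0.9]]]
jar [0.43087172 0.04093052]
```

```bash
cat >> h.py <<'E'
Q=[.4914,-.1490,-.0683]
def rel(p,yaw,tilt=0,o=None):
    """tool-frame shift (mm) and rotvec from measured pose to world TCP p, tool down at yaw deg"""
    o=o or sensors.get_obs(); R0=Ro.from_euler("xyz",o["tool_rot"],degrees=True)
    Rt=Ro.from_euler("xyz",[180,0,yaw],degrees=True)
    print(np.round(R0.inv().apply(np.array(p)-o["tool_pos"])*1000,1),np.round((R0.inv()*Rt).as_rotvec(),3))
E
python3 - <<'E'
from h import *
C={n:vision.read_camera(n) for n in("scene","side")}
def ground(c,uv,z):
    return least_squares(lambda p:proj(c,[*p,z])[0]-uv,[.6,0]).x.round(3)
print("toaster corner",ground(C["scene"],(329,256),0),ground(C["side"],(329,273),0))
print("left foot",ground(C["scene"],(311,245),0), ground(C["scene"],(361,245),0))
for n,pts in(("scene",[(292,167),(381,195),(307,211),(350,151)]),):
    for z in(.2,.25): print(z,[ground(C[n],p,z) for p in pts])
for z in(.2,.25): print('side',z,[ground(C["side"],p,z) for p in [(313,175),(392,172),(317,212),(397,208)]])
print("dial",W(Q,[-.02,0,.084]),"hinge",W(Q,[.07,0,.102]), "push start",W(Q,[-.035,0,.178]))
rel([.45,.30,.30],110); rel(W(Q,[-.03,0,.30])[0],-3.9)
E
```

```text
toaster corner [ 0.609 -0.027] [ 0.602 -0.013]
left foot [0.584 0.042] [ 0.721 -0.045]
0.2 [array([0.617, 0.202]), array([ 0.777, -0.047]), array([0.56 , 0.014]), array([0.814, 0.168])]
0.25 [array([0.591, 0.15 ]), array([ 0.742, -0.085]), array([ 0.538, -0.027]), array([0.778, 0.119])]
side 0.2 [array([0.605, 0.21 ]), array([0.84 , 0.176]), array([ 0.571, -0.008]), array([ 0.781, -0.035])]
side 0.25 [array([0.585, 0.109]), array([0.802, 0.077]), array([ 0.553, -0.093]), array([ 0.747, -0.118])]
dial [[ 0.47144663 -0.14763506  0.084     ]] hinge [[ 0.56123679 -0.15377728  0.102     ]] push start [[ 0.4564816  -0.14661136  0.178     ]]
[-327.2 -219.3  -69.6] [-0.     0.     0.889]
[-484.1 -638.   -69.4] [0.000e+00 1.000e-03 2.877e+00]
```

drive_tool(
  moves=[
    {"x": -40, "y": -25, "z": -40, "rz": 0.15, "fingers": 1},
    {"x": -80, "y": -55, "z": -70, "rz": 0.3, "fingers": 1},
    {"x": -120, "y": -80, "z": -70, "rz": 0.45, "fingers": 1},
    {"x": -165, "y": -110, "z": -70, "rz": 0.6, "fingers": 1},
    {"x": -205, "y": -137, "z": -70, "rz": 0.75, "fingers": 1},
    {"x": -245, "y": -164, "z": -70, "rz": 0.9, "fingers": 1},
    {"x": -285, "y": -191, "z": -70, "rz": 1.05, "fingers": 1},
    {"x": -327, "y": -219, "z": -70, "rz": 1.2, "fingers": 1},
    {"x": -343, "y": -261, "z": -70, "rz": 1.35, "fingers": 1},
    {"x": -359, "y": -303, "z": -70, "rz": 1.5, "fingers": 1},
    {"x": -375, "y": -345, "z": -70, "rz": 1.65, "fingers": 1},
    {"x": -391, "y": -387, "z": -70, "rz": 1.8, "fingers": 1},
    {"x": -406, "y": -429, "z": -70, "rz": 1.95, "fingers": 1},
    {"x": -422, "y": -471, "z": -70, "rz": 2.1, "fingers": 1},
    {"x": -437, "y": -513, "z": -70, "rz": 2.25, "fingers": 1},
    {"x": -453, "y": -555, "z": -70, "rz": 2.4, "fingers": 1},
    {"x": -468, "y": -597, "z": -70, "rz": 2.55, "fingers": 1},
    {"x": -484, "y": -638, "z": -70, "rz": 2.7, "fingers": 1},
    {"x": -484, "y": -638, "z": -70, "rz": 2.877, "fingers": 1},
    {"x": -484, "y": -638, "z": -70, "rz": 2.877, "fingers": 1},
  ],
)

```text
invalid input at $.moves[0]: expected keys x, y, z, rx, ry, rz, fingers
```

drive_tool(
  moves=[
    {"x": -40, "y": -25, "z": -40, "rx": 0, "ry": 0, "rz": 0.15, "fingers": 1},
    {"x": -80, "y": -55, "z": -70, "rx": 0, "ry": 0, "rz": 0.3, "fingers": 1},
    {"x": -120, "y": -80, "z": -70, "rx": 0, "ry": 0, "rz": 0.45, "fingers": 1},
    {"x": -165, "y": -110, "z": -70, "rx": 0, "ry": 0, "rz": 0.6, "fingers": 1},
    {"x": -205, "y": -137, "z": -70, "rx": 0, "ry": 0, "rz": 0.75, "fingers": 1},
    {"x": -245, "y": -164, "z": -70, "rx": 0, "ry": 0, "rz": 0.9, "fingers": 1},
    {"x": -285, "y": -191, "z": -70, "rx": 0, "ry": 0, "rz": 1.05, "fingers": 1},
    {"x": -327, "y": -219, "z": -70, "rx": 0, "ry": 0, "rz": 1.2, "fingers": 1},
    {"x": -343, "y": -261, "z": -70, "rx": 0, "ry": 0, "rz": 1.35, "fingers": 1},
    {"x": -359, "y": -303, "z": -70, "rx": 0, "ry": 0, "rz": 1.5, "fingers": 1},
    {"x": -375, "y": -345, "z": -70, "rx": 0, "ry": 0, "rz": 1.65, "fingers": 1},
    {"x": -391, "y": -387, "z": -70, "rx": 0, "ry": 0, "rz": 1.8, "fingers": 1},
    {"x": -406, "y": -429, "z": -70, "rx": 0, "ry": 0, "rz": 1.95, "fingers": 1},
    {"x": -422, "y": -471, "z": -70, "rx": 0, "ry": 0, "rz": 2.1, "fingers": 1},
    {"x": -437, "y": -513, "z": -70, "rx": 0, "ry": 0, "rz": 2.25, "fingers": 1},
    {"x": -453, "y": -555, "z": -70, "rx": 0, "ry": 0, "rz": 2.4, "fingers": 1},
    {"x": -468, "y": -597, "z": -70, "rx": 0, "ry": 0, "rz": 2.55, "fingers": 1},
    {"x": -484, "y": -638, "z": -70, "rx": 0, "ry": 0, "rz": 2.7, "fingers": 1},
    {"x": -484, "y": -638, "z": -70, "rx": 0, "ry": 0, "rz": 2.877, "fingers": 1},
    {"x": -484, "y": -638, "z": -70, "rx": 0, "ry": 0, "rz": 2.877, "fingers": 1},
  ],
)

```text
time_s: 2.8
tool_pos: [0.4612, -0.1471, 0.3006]
tool_rot: [-180.0, -0.0, -3.9]
force: [-0.1, 1.0, 1.0]
grip_width: 0.0005
grasp_force: 0.0
```

Run:
```python
from h import *
c=vision.read_camera("wrist"); cv2.imwrite("pics/w1.png",c["image"][:,:,::-1])
for n,P in(("dial68",[-.02,0,.068]),("m3",mark(-.6)),("m0",mark(.6)),("FL",[-.075,.075,.062]),("FR",[-.075,-.075,.062]),("tabmid",cov(1.03,.117,0)),("TL",cov(1.03,.117,.0225)),("TR",cov(1.03,.117,-.0225))): print(n,proj(c,W(Q,P))[0].round(0))
```

```text
dial68 [319. 195.]
m3 [296. 227.]
m0 [342. 227.]
FL [245. 248.]
FR [393. 248.]
tabmid [320. 181.]
TL [284. 181.]
TR [356. 181.]
```

View pics/w1.png

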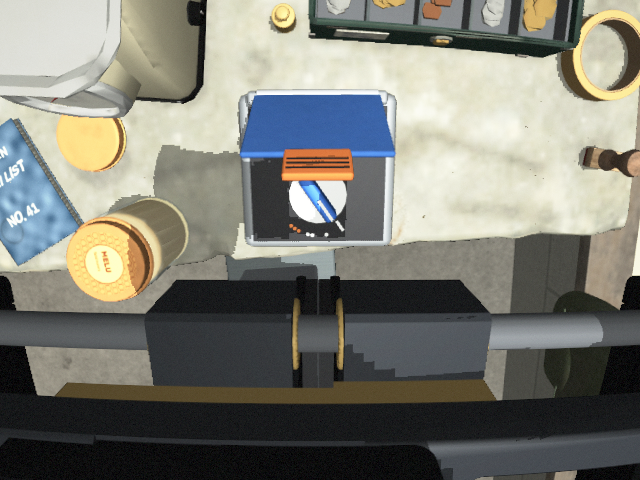

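The wrist view shows the tab from (283,180) to (353,180), the disc near (318,198) and the orange dots at (294,229), all within about 3 px of the fit. Next I lower in front of the cover and push it up.

drive_tool(
  moves=[
    {"x": -5, "y": 0, "z": 50, "rx": 0, "ry": 0, "rz": 0, "fingers": 1},
    {"x": -5, "y": 0, "z": 100, "rx": 0, "ry": 0, "rz": 0, "fingers": 1},
    {"x": -5, "y": 0, "z": 122, "rx": 0, "ry": 0, "rz": 0, "fingers": 1},
    {"x": 5, "y": 0, "z": 122, "rx": 0, "ry": 0, "rz": 0, "fingers": 1},
    {"x": 15, "y": 0, "z": 122, "rx": 0, "ry": 0, "rz": 0, "fingers": 1},
    {"x": 25, "y": 0, "z": 122, "rx": 0, "ry": 0, "rz": 0, "fingers": 1},
    {"x": 35, "y": 0, "z": 122, "rx": 0, "ry": 0, "rz": 0, "fingers": 1},
    {"x": 45, "y": 0, "z": 122, "rx": 0, "ry": 0, "rz": 0, "fingers": 1},
    {"x": 55, "y": 0, "z": 122, "rx": 0, "ry": 0, "rz": 0, "fingers": 1},
    {"x": 65, "y": 0, "z": 122, "rx": 0, "ry": 0, "rz": 0, "fingers": 1},
    {"x": 72, "y": 0, "z": 122, "rx": 0, "ry": 0, "rz": 0, "fingers": 1},
    {"x": 79, "y": 0, "z": 122, "rx": 0, "ry": 0, "rz": 0, "fingers": 1},
    {"x": 84, "y": 0, "z": 122, "rx": 0, "ry": 0, "rz": 0, "fingers": 1},
    {"x": 84, "y": 0, "z": 122, "rx": 0, "ry": 0, "rz": 0, "fingers": 1},
  ],
)

```text
time_s: 4.6
tool_pos: [0.5458, -0.1525, 0.1785]
tool_rot: [180.0, -0.0, -3.9]
force: [-0.2, -0.1, 0.9]
grip_width: 0.0004
grasp_force: 0.0
```

Run:
```python
from h import *
o=[]
for n,(u,v) in(("scene",(265,200)),("side",(250,190))):
    c=vision.read_camera(n); i=c["image"][v:v+110,u:u+80,::-1]
    o.append(cv2.resize(i,None,fx=5,fy=5,interpolation=cv2.INTER_CUBIC))
    for a in(1.4,1.57,1.75): print(n,a,((proj(c,W(Q,[cov(a,.092,.052),cov(a,.092,-.052),cov(a,0,-.052),cov(a,.117,-.0225)]))-[u,v])*5).round(0).tolist())
cv2.imwrite("pics/p2.png",np.hstack(o))
```

```text
scene 1.4 [[302.0, 203.0], [398.0, 340.0], [417.0, 426.0], [363.0, 274.0]]
scene 1.57 [[327.0, 191.0], [424.0, 327.0], [417.0, 426.0], [397.0, 258.0]]
scene 1.75 [[353.0, 181.0], [451.0, 316.0], [417.0, 426.0], [432.0, 245.0]]
side 1.4 [[331.0, 220.0], [363.0, 341.0], [396.0, 493.0], [344.0, 262.0]]
side 1.57 [[363.0, 215.0], [397.0, 336.0], [396.0, 493.0], [386.0, 255.0]]
side 1.75 [[396.0, 215.0], [432.0, 335.0], [396.0, 493.0], [431.0, 255.0]]
```

View pics/p2.png

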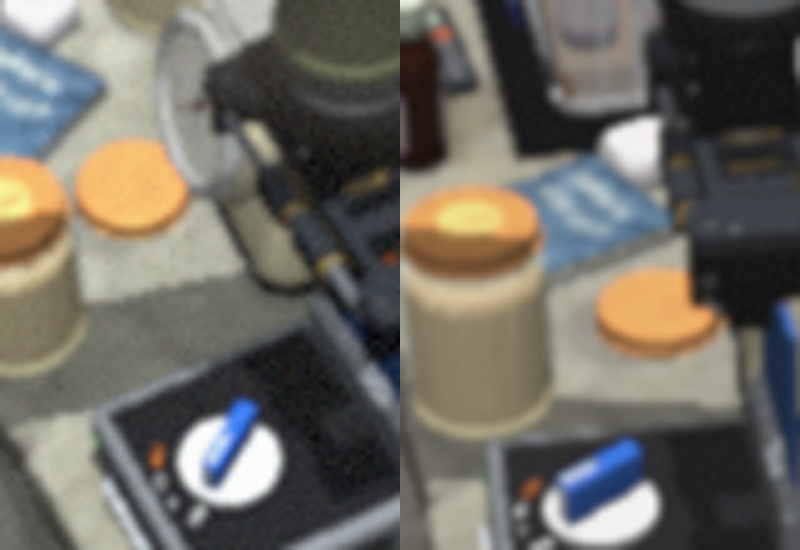

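The cover looks about vertical, but the gripper hides most of it. I'll back off, rise and open, then check.

drive_tool(
  moves=[
    {"x": -40, "y": 0, "z": 0, "rx": 0, "ry": 0, "rz": 0, "fingers": 1},
    {"x": -70, "y": 0, "z": 0, "rx": 0, "ry": 0, "rz": -0.1, "fingers": 1},
    {"x": -100, "y": 0, "z": -40, "rx": 0, "ry": 0, "rz": -0.2, "fingers": 0.3},
    {"x": -100, "y": 0, "z": -80, "rx": 0, "ry": 0, "rz": -0.4, "fingers": 0.3},
    {"x": -100, "y": 0, "z": -120, "rx": 0, "ry": 0, "rz": -0.6, "fingers": 0.3},
    {"x": -100, "y": 0, "z": -120, "rx": 0, "ry": 0, "rz": -0.6, "fingers": 0.3},
  ],
)

```text
time_s: 5.45
tool_pos: [0.4472, -0.1461, 0.3018]
tool_rot: [179.8, -0.4, 30.6]
force: [0.1, -0.0, -0.6]
grip_width: 0.0281
grasp_force: 0.0
```

Run:
```python
from h import *
o=[]
print(sensors.get_obs()["tool_pos"],sensors.get_obs()["grip_width"],sensors.get_obs()["tool_rot"])
for n,(u,v) in(("scene",(295,215)),("side",(285,215))):
    c=vision.read_camera(n); i=c["image"][v:v+110,u:u+80,::-1]
    o.append(cv2.resize(i,None,fx=5,fy=5,interpolation=cv2.INTER_CUBIC))
    for a in(1.4,1.57,1.75): print(n,a,((proj(c,W(Q,[cov(a,.092,.052),cov(a,.092,-.052),cov(a,0,-.052),cov(a,.117,-.0225)]))-[u,v])*5).round(0).tolist())
cv2.imwrite("pics/p3.png",np.hstack(o))
c=vision.read_camera("wrist"); cv2.imwrite("pics/w2.png",c["image"][:,:,::-1])
for n,P in(("dial68",[-.02,0,.068]),("bartop",[-.02,0,.094]),("m3",mark(-.6)),("m0",mark(.6)),("FL",[-.075,.075,.062]),("FR",[-.075,-.075,.062])): print(n,proj(c,W(Q,P))[0].round(0))
for a in(1.4,1.57,1.75): print(a,proj(c,W(Q,[cov(a,.117,.0225),cov(a,.117,-.0225),cov(a,.092,.052)])).round(0).tolist())
```

```text
[ 0.44715969 -0.1460955   0.30180419] 0.028077165103105397 [179.82445792  -0.38291638  30.55000116]
scene 1.4 [[152.0, 128.0], [248.0, 265.0], [267.0, 351.0], [213.0, 199.0]]
scene 1.57 [[177.0, 116.0], [274.0, 252.0], [267.0, 351.0], [247.0, 183.0]]
scene 1.75 [[203.0, 106.0], [301.0, 241.0], [267.0, 351.0], [282.0, 170.0]]
side 1.4 [[156.0, 95.0], [188.0, 216.0], [221.0, 368.0], [169.0, 137.0]]
side 1.57 [[188.0, 90.0], [222.0, 211.0], [221.0, 368.0], [211.0, 130.0]]
side 1.75 [[221.0, 90.0], [257.0, 210.0], [221.0, 368.0], [256.0, 130.0]]
dial68 [335. 184.]
bartop [336. 188.]
m3 [295. 199.]
m0 [334. 225.]
FL [238. 187.]
FR [364. 270.]
1.4 [[385.0, 93.0], [448.0, 140.0], [343.0, 62.0]]
1.57 [[407.0, 62.0], [470.0, 111.0], [358.0, 39.0]]
1.75 [[428.0, 30.0], [492.0, 80.0], [374.0, 16.0]]
```

View pics/p3.png

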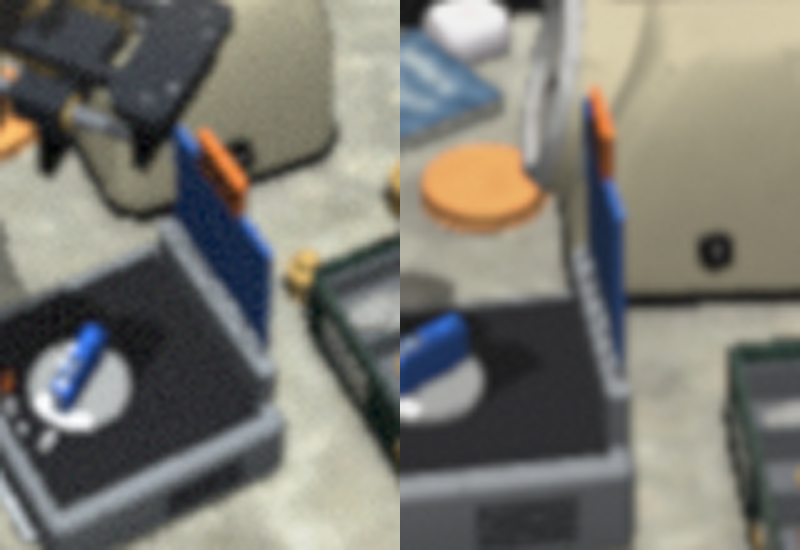

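View pics/w2.png

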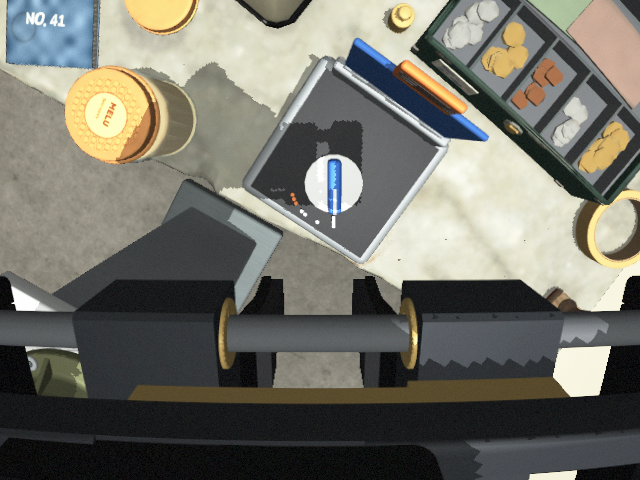

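The cover stands upright: its corners, scene crop (178,128) and (270,252), match the 1.57 prediction. The wrist view has the disc centre at (334,184), 1 px off the fit, and the bar in line with the tool at home. Before lowering I'll check the camera's offset from the gripper and work out the shift.

Run:
```python
from h import *
c=vision.read_camera("wrist"); o=sensors.get_obs(); R0=Ro.from_euler("xyz",o["tool_rot"],degrees=True)
print("cam in tool",R0.inv().apply(-np.array(c["R"]).T@c["t"]-o["tool_pos"]).round(3),o["qpos"].round(0),c["fx"],c["cx"])
D=W(Q,[-.02,0,.081])[0]; y=np.radians(30.5); rel(D-.008*np.array([np.cos(y),np.sin(y),0]),30.5)
```

```text
cam in tool [ 0.072 -0.001 -0.154] [-29.  -9.  39. 103.   6.  84. -50.] 406.7528372973925 317.6304521201485
[ 14.1  15.5 216.4] [-0.001  0.001 -0.002]
```

drive_tool(
  moves=[
    {"x": 14, "y": 14, "z": 0, "rx": 0, "ry": 0, "rz": 0, "fingers": 0.3},
    {"x": 14, "y": 14, "z": 50, "rx": 0, "ry": 0, "rz": 0, "fingers": 0.3},
    {"x": 14, "y": 14, "z": 100, "rx": 0, "ry": 0, "rz": 0, "fingers": 0.3},
    {"x": 14, "y": 14, "z": 140, "rx": 0, "ry": 0, "rz": 0, "fingers": 0.3},
    {"x": 14, "y": 14, "z": 170, "rx": 0, "ry": 0, "rz": 0, "fingers": 0.3},
    {"x": 14, "y": 14, "z": 190, "rx": 0, "ry": 0, "rz": 0, "fingers": 0.3},
    {"x": 14, "y": 14, "z": 205, "rx": 0, "ry": 0, "rz": 0, "fingers": 0.3},
    {"x": 14, "y": 14, "z": 216, "rx": 0, "ry": 0, "rz": 0, "fingers": 0.3},
    {"x": 14, "y": 14, "z": 216, "rx": 0, "ry": 0, "rz": 0, "fingers": 0.3},
    {"x": 14, "y": 14, "z": 216, "rx": 0, "ry": 0, "rz": 0, "fingers": 0.3},
  ],
)

```text
time_s: 6.9
tool_pos: [0.4651, -0.1508, 0.0831]
tool_rot: [180.0, -0.1, 30.5]
force: [1.0, 0.7, 1.5]
grip_width: 0.0308
grasp_force: 0.0
```

drive_tool(
  moves=[
    {"x": 0, "y": 0, "z": 2, "rx": 0, "ry": 0, "rz": 0, "fingers": 1},
    {"x": 0, "y": 0, "z": 2, "rx": 0, "ry": 0, "rz": 0, "fingers": 1},
    {"x": 0, "y": 0, "z": 2, "rx": 0, "ry": 0, "rz": 0, "fingers": 1},
    {"x": 0, "y": 0, "z": 2, "rx": 0, "ry": 0, "rz": 0, "fingers": 1},
    {"x": 0, "y": 0, "z": 2, "rx": 0, "ry": 0, "rz": 0, "fingers": 1},
  ],
  force=40,
)

```text
time_s: 7.52
tool_pos: [0.4652, -0.1513, 0.0808]
tool_rot: [179.9, -0.0, 30.5]
force: [1.8, -3.2, -1.4]
grip_width: 0.0116
grasp_force: 40.0
```

Run:
```python
from h import *
o=sensors.get_obs(); print(o["wrist_torque"],o["force"],o["tool_pos"],o["tool_rot"])
R0=Ro.from_euler("xyz",o["tool_rot"],degrees=True)
D=W(Q,[-.02,0,.081])[0]; D[2]=o["tool_pos"][2]
v=R0.inv().apply(o["tool_pos"]-D)*1000; print("off",v)
# cw from above = + about tool z (tool z is down)
for t in np.arange(.15,1.36,.15): 
    w=Ro.from_rotvec([0,0,t]).apply(v)-v; print(round(t,2),w.round(1))
```

```text
[-0.74114687 -0.36583211  0.10101011] [ 1.79928561 -3.1749556  -1.36622394] [ 0.46517263 -0.15126252  0.080831  ] [ 1.79913301e+02 -4.06948331e-02  3.04626312e+01]
off [-7.24697307e+00 -5.40338285e-02 -5.22899625e-03]
0.15 [ 0.1 -1.1 -0. ]
0.3 [ 0.3 -2.1  0. ]
0.45 [ 0.7 -3.1  0. ]
0.6 [ 1.3 -4.1  0. ]
0.75 [ 2.  -4.9  0. ]
0.9 [ 2.8 -5.7  0. ]
1.05 [ 3.7 -6.3  0. ]
1.2 [ 4.7 -6.7  0. ]
1.35 [ 5.7 -7.   0. ]
```

drive_tool(
  moves=[
    {"x": 0.1, "y": -0.8, "z": 0, "rx": 0, "ry": 0, "rz": 0.1, "fingers": 1},
    {"x": 0.2, "y": -1.5, "z": 0, "rx": 0, "ry": 0, "rz": 0.2, "fingers": 1},
    {"x": 0.3, "y": -2.1, "z": 0, "rx": 0, "ry": 0, "rz": 0.3, "fingers": 1},
    {"x": 0.6, "y": -2.8, "z": 0, "rx": 0, "ry": 0, "rz": 0.4, "fingers": 1},
    {"x": 0.9, "y": -3.5, "z": 0, "rx": 0, "ry": 0, "rz": 0.5, "fingers": 1},
    {"x": 1.3, "y": -4.1, "z": 0, "rx": 0, "ry": 0, "rz": 0.6, "fingers": 1},
    {"x": 1.7, "y": -4.7, "z": 0, "rx": 0, "ry": 0, "rz": 0.7, "fingers": 1},
    {"x": 2.2, "y": -5.2, "z": 0, "rx": 0, "ry": 0, "rz": 0.8, "fingers": 1},
    {"x": 2.8, "y": -5.7, "z": 0, "rx": 0, "ry": 0, "rz": 0.9, "fingers": 1},
    {"x": 3.4, "y": -6.1, "z": 0, "rx": 0, "ry": 0, "rz": 1.0, "fingers": 1},
    {"x": 4.0, "y": -6.4, "z": 0, "rx": 0, "ry": 0, "rz": 1.1, "fingers": 1},
    {"x": 4.7, "y": -6.7, "z": 0, "rx": 0, "ry": 0, "rz": 1.2, "fingers": 1},
    {"x": 4.7, "y": -6.7, "z": 0, "rx": 0, "ry": 0, "rz": 1.2, "fingers": 1},
    {"x": 4.7, "y": -6.7, "z": 0, "rx": 0, "ry": 0, "rz": 1.2, "fingers": 1},
  ],
)

```text
time_s: 9.28
tool_pos: [0.4657, -0.143, 0.0808]
tool_rot: [-180.0, -0.1, -38.2]
force: [0.6, -4.2, -1.1]
grip_width: 0.0118
grasp_force: 40.0
```

Run:
```python
from h import *
o=sensors.get_obs(); print(o["wrist_torque"],o["force"],o["tool_pos"],o["tool_rot"],o["grip_width"])
im=[]
for n,(u,v) in(("scene",(265,215)),("side",(260,215))):
    c=vision.read_camera(n); im.append(cv2.resize(c["image"][v:v+110,u:u+80,::-1],None,fx=5,fy=5,interpolation=cv2.INTER_CUBIC))
    for a in(1.4,1.57,1.75): print(n,a,((proj(c,W(Q,[cov(a,.092,.052),cov(a,.092,-.052),cov(a,0,-.052),cov(a,.117,-.0225)]))-[u,v])*5).round(0).tolist())
    print(((proj(c,W(Q,[mark(-.6),[-.02-.024*np.cos(.6),.024*np.sin(.6),.094]]))-[u,v])*5).round(0).tolist())
cv2.imwrite("pics/p4.png",np.hstack(im))
```

```text
[-0.90940185 -0.32591321  0.17520387] [ 0.55832622 -4.22271501 -1.1121888 ] [ 0.46571664 -0.14304428  0.08083399] [-1.79998099e+02 -7.86763097e-02 -3.81949455e+01] 0.011778812639047884
scene 1.4 [[302.0, 128.0], [398.0, 265.0], [417.0, 351.0], [363.0, 199.0]]
scene 1.57 [[327.0, 116.0], [424.0, 252.0], [417.0, 351.0], [397.0, 183.0]]
scene 1.75 [[353.0, 106.0], [451.0, 241.0], [417.0, 351.0], [432.0, 170.0]]
[[159.0, 379.0], [186.0, 350.0]]
side 1.4 [[281.0, 95.0], [313.0, 216.0], [346.0, 368.0], [294.0, 137.0]]
side 1.57 [[313.0, 90.0], [347.0, 211.0], [346.0, 368.0], [336.0, 130.0]]
side 1.75 [[346.0, 90.0], [382.0, 210.0], [346.0, 368.0], [381.0, 130.0]]
[[81.0, 361.0], [107.0, 320.0]]
```

View pics/p4.png

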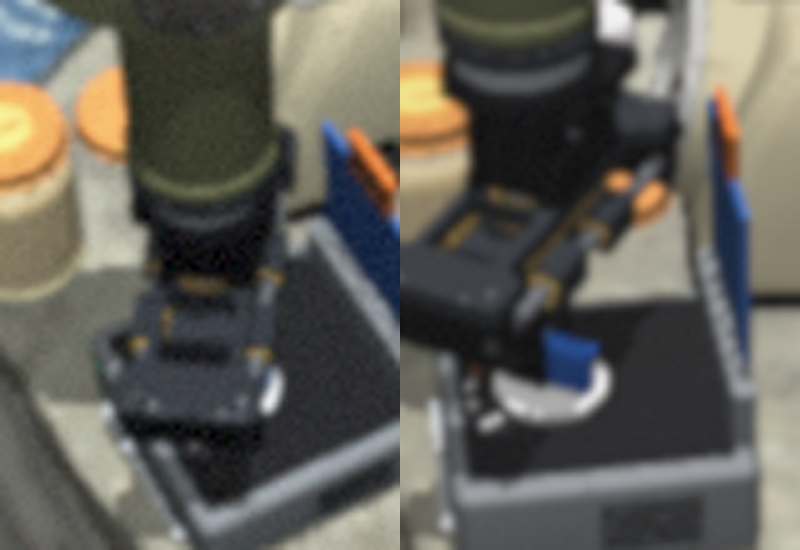

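The cover still stands at about 1.57: the side crop shows (313,95) to (347,211). The tool has turned 1.2 rad. I'll hold for over 2 s, then check the dial in the wrist camera.

drive_tool(
  moves=[
    {"x": 0, "y": 0, "z": 0, "rx": 0, "ry": 0, "rz": 0, "fingers": 1},
    {"x": 0, "y": 0, "z": 0, "rx": 0, "ry": 0, "rz": 0, "fingers": 1},
    {"x": 0, "y": 0, "z": 0, "rx": 0, "ry": 0, "rz": 0, "fingers": 1},
    {"x": 0, "y": 0, "z": 0, "rx": 0, "ry": 0, "rz": 0, "fingers": 1},
    {"x": 0, "y": 0, "z": 0, "rx": 0, "ry": 0, "rz": 0, "fingers": 1},
    {"x": 0, "y": 0, "z": 0, "rx": 0, "ry": 0, "rz": 0, "fingers": 1},
    {"x": 0, "y": 0, "z": 0, "rx": 0, "ry": 0, "rz": 0, "fingers": 1},
    {"x": 0, "y": 0, "z": 0, "rx": 0, "ry": 0, "rz": 0, "fingers": 1},
    {"x": 0, "y": 0, "z": 0, "rx": 0, "ry": 0, "rz": 0, "fingers": 1},
    {"x": 0, "y": 0, "z": 0, "rx": 0, "ry": 0, "rz": 0, "fingers": 1},
    {"x": 0, "y": 0, "z": 0, "rx": 0, "ry": 0, "rz": 0, "fingers": 1},
    {"x": 0, "y": 0, "z": 0, "rx": 0, "ry": 0, "rz": 0, "fingers": 1},
    {"x": 0, "y": 0, "z": 0, "rx": 0, "ry": 0, "rz": 0, "fingers": 1},
    {"x": 0, "y": 0, "z": 0, "rx": 0, "ry": 0, "rz": 0, "fingers": 1},
    {"x": 0, "y": 0, "z": 0, "rx": 0, "ry": 0, "rz": 0, "fingers": 1},
    {"x": 0, "y": 0, "z": 0, "rx": 0, "ry": 0, "rz": 0, "fingers": 1},
    {"x": 0, "y": 0, "z": 0, "rx": 0, "ry": 0, "rz": 0, "fingers": 1},
    {"x": 0, "y": 0, "z": 0, "rx": 0, "ry": 0, "rz": 0, "fingers": 1},
    {"x": 0, "y": 0, "z": 0, "rx": 0, "ry": 0, "rz": 0, "fingers": 1},
    {"x": 0, "y": 0, "z": 0, "rx": 0, "ry": 0, "rz": 0, "fingers": 1},
  ],
)

```text
time_s: 11.88
tool_pos: [0.4657, -0.143, 0.0808]
tool_rot: [-180.0, -0.1, -38.3]
force: [2.0, -5.0, 0.7]
grip_width: 0.0119
grasp_force: 40.0
```

Run:
```python
from h import *
c=vision.read_camera("wrist")
d=lambda a,r:[-.02+r*np.cos(a),r*np.sin(a),.094]
b=-.6  # bar rear end opposite to pointer: pointer front-left => rear end rear-right
P=[d(b,.024),d(b,.008),[-.02,0,.094]]
p=proj(c,W(Q,P)); print(p.round(0))
u,v=np.maximum(p[0].round().astype(int)-[100,75],0); print(u,v)
cv2.imwrite("pics/w4.png",cv2.resize(c["image"][v:v+150,u:u+200,::-1],None,fx=4,fy=4,interpolation=cv2.INTER_CUBIC))
for e in(-.15,0,.15): 
  B=lambda x,y:[-.02+x*np.cos(b-e)-y*np.sin(b-e),x*np.sin(b-e)+y*np.cos(b-e),.094]
  print(e,((proj(c,W(Q,[B(.024,.006),B(.024,-.006),B(.01,.006),B(.01,-.006)]))-[u,v])*4).round(0).tolist())
```

```text
[[321. 241.]
 [321. 282.]
 [321. 302.]]
221 166
-0.15 [[294.0, 311.0], [426.0, 292.0], [319.0, 455.0], [448.0, 437.0]]
0 [[333.0, 299.0], [467.0, 299.0], [334.0, 445.0], [465.0, 445.0]]
0.15 [[374.0, 292.0], [506.0, 311.0], [351.0, 437.0], [480.0, 455.0]]
```

View pics/w4.png

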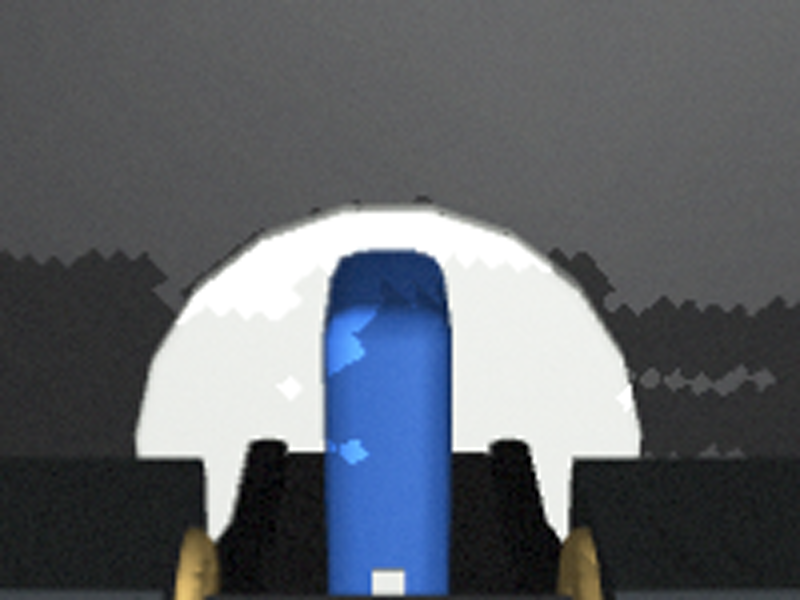

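The bar runs straight up the picture, with edges at columns 327 and 450. That matches the third-click prediction, so the dial is at about 1.2 rad, and I hand in.

```bash
python3 -c "
from cell import workorder
print(workorder.sign_off())"
```

```text
the job is handed in; nothing more can be done
None
```

I handed the job in with the cover upright at about 1.57 rad and the gripper holding the dial at about 1.2 rad, the third click, after a hold of more than 2 s; the hand-in returned no verdict.

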